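Swap the dust cap on a tilted lens mount for the finned extension tube

TASK

Pull the dust cap off the tilted lens mount and stand it, open end down, in the shallow steel tray. Then take the hollow tube that has the fin at its foot, turn it so that the fin goes between the mount's two prongs, and push it fin end first onto the spigot until it is fully home against the plate. Let go of everything, and leave the other goods on the table where they are.

Things in the scene. Friction and masses are not known exactly. Their poses are not given: they have to be found in the camera images.
- mount: Inclined steel plate 110 x 100 x 12 mm on a fixed grey stand (base 170 x 120 mm) with a spigot square on it. Origin: centre of the spigot's foot, on the plate's face, 85 mm above the table. z: along the spigot, out and up, leaning 0.6 rad (34 degrees) from vertical roughly towards the robot; x: up the plate's slope, roughly away from the robot; y: level. Bolt heads at the corners, 2 mm high.
- spigot_tip (a point): Centre of the aluminium spigot's free end, 45 mm from the mount's origin along its z; axes as the mount's. The spigot is 44 mm in diameter, its last 9 mm tapering to 34 mm.
- fork (a point): Middle of the gap between the two steel prongs on the plate's uphill edge, at the prongs' top: 42 mm along x and 22 mm along z of the mount; axes as the mount's. Each prong is 16 mm along x, 10 mm along y and stands 22 mm off the plate; the gap between them is 16 mm along y.
- cap: Black plastic dust cap, 58 mm outer diameter, 62 mm long, loosely over the spigot at the start, resting against the plate: a cup with its mouth down, bore 48 mm, 56 mm deep, about 70 g. Origin: centre of the open end; z: along its axis towards the closed top. At the start its axes are those of the mount.
- tube: Dark steel tube open at both ends, 58 mm outer diameter, bore 48 mm, 100 mm long, about 180 g, upright on the table at the start, fin at its foot. Origin: centre of the lower (finned) end; z: up its axis; x: towards the fin, at the start within 70 degrees of the robot's straight ahead. Seated home, its origin and axes agree with the mount's.
- tube_fin (a point): Middle of the tube's fin, 36 mm from the axis along the tube's x, 9 mm above the lower end. The fin is 8 mm wide, 18 mm high from the lower end, and reaches 44 mm from the axis.
- tray: Shallow open steel tray, 170 x 150 mm outside, rim 18 mm high, walls and floor 3 mm, fixed on the table, empty. Origin: centre of its underside; x along its 170 mm side.
- tray_in (a point): Centre of the tray's inner floor, axes as the tray's.
- barrel: Bystander: solid dark lens barrel without fin or bore, 68 mm diameter, 75 mm high, upright on the table; it may stand where the tube might have stood. Origin: centre of its underside.
- camera: Bystander: cream plastic instant camera, 110 x 115 x 89 mm, to the right of the mount. Origin: centre of its underside.
- bulbs: Bystander: cardboard carton 55 x 135 x 35 mm with three blue-tinted flashbulbs, 69 mm high in all, beyond the mount. Origin: centre of its underside.
- rail: Bystander: steel macro focusing rail, 60 x 180 mm (knob to 206 mm), 39 mm high, lying between the robot and the mount. Origin: centre of its underside; long along its y.
- stepring: Bystander: wide chrome step-up ring, 82 mm outer diameter, 12 mm high, lying flat among the task's things. Origin: centre of its underside.
There are look-alikes about, which are no part of the job. What is shaped like the tray but pink is not meant.

How it is judged:
By the outcome, as a careful person would: the job done as asked, in the order asked, and still so for the second after the job is handed in, with the robot touching nothing.
It also fails if it takes over 54 s, if anything falls off the work surface, if the arm or the gripper's body presses on something with over 40 N, if the wrist force passes 120 N, or if a joint passes its speed limit or range.

ROBOT

A 6-joint arm with a two-finger parallel gripper is mounted at the origin on the work surface. World frame = base frame: x ahead of the robot, y to its left, z up, the work surface at z = 0. Lengths are in mm, angles in rad, forces in N, time in s.
With the tool pointing down it reaches from about 300 to 775 mm from the base axis. Payload 14.6 kg.
Tool frame: the origin (TCP) lies midway between the tips of the shut fingers; the grasp point (between the pads) lies 19 mm behind it (arm.grip_point_offset is the distance from the TCP to the grasp point, in mm); z points along the fingers, y is the line along which they close (so a half turn about z gives the same grasp; the last joint's range is limited). The gripper opens to 94 mm and grips with 3 to 60 N. Pads are 16 mm wide; open, the fingers measure 119 mm over their backs; the gripper's body (75 mm by 177 mm) begins 78 mm behind the grasp point.
Start: joints at [-1.317, 0.3, 1.521, -0, 1.321, -0.067], TCP at [173.422, -521.933, 205.446] pointing down, gripper open.
Joint ranges: [-3.03, 3.03], [-0.79, 2.21], [0.23, 2.52], [-1.04, 4.18], [0, 3.07], [-2.55, 2.55]. Speed limits (rad/s): [2.22, 2.22, 2.57, 3.14, 3.14, 3.14].

INTERFACE

Orientations are given as a unit quaternion [w, x, y, z].
In Python, from rig import arm, optics gives the robot as it stands.
- The arm moves only by the shell command python3 -m creep 'ROWS'. ROWS is JSON, one flat list of numbers, 5 for each row, row after row: the opening, from 0 (shut) to 1 (fully open), then the shift along the world's x, y, z scaled (see below), then the turn about the world's z scaled (see below). In form: [fingers, dx, dy, dz, spin, fingers, dx, dy, dz, spin, ...]. A call has 1 to 5 rows; each row is the pose to reach, as a shift and turn from the pose commanded when the call began; what a row does not reach only later rows make up. The controller multiplies each number of a shift by 0.2 m and each number of a turn by 60 degrees. A row lasts 1/10 s, in which the tool goes at most 50 mm and 8.59 degrees, less where a joint would pass 70% of its speed; a pose out of reach is approached as far as the arm can. A call with a number of a shift or a turn outside -1 to 1 is refused whole. A call with a gripper value outside its range is refused whole. The fingers move at their own pace and stop on an object; the grip force is fixed at half the most. Time passes only in rows, so rows that repeat a pose let the fingers close. It gives the time, the measured TCP pose, the force, the opening and the grip force at its end, in the units of the state.
- arm.sense(): the state, without advancing time (a new reading comes with each control period).
- optics.get_image(name): name is "scene" or "top"; returns a dict with "pixels" (384x512x3 uint8, red, green, blue), "mtx" (3x3 intrinsics, pixels), "D" ([k1, k2, p1, p2, k3] as OpenCV has them; the pictures are not rectified), "cam_to_world" (4x4, takes a point from camera to world coordinates). Camera axes: x right, y up, looking along -z (the intrinsics and any distortion apply to the point x, -y, -z); pixel columns grow to the right and rows downward; lengths in mm; the calibration is good to about 2 mm. A picture is of the moment at which its call begins. There is no depth.
- arm.sign_off(): hands the job in; it is judged then, once.
The state is a dict: "t": time; "qpos": joint angles; "qvel": joint speeds; "joint_efforts": joint torques, N m; "tool_pos": TCP position; "ee_rot": TCP orientation; "wrist_force": force on the tool from outside, world axes, zero at the start; "wrist_torque": the same for the moment, N m; "finger_gap": finger opening in mm; "gripper_force": force on a finger pad.
Only numpy, scipy, OpenCV 4.12 (cv2) and the standard library are available. Lean on these libraries where they do the work, as an engineer would, in place of code of your own. Each camera call takes 0.05 s, during which the arm holds its last target. There are 200 camera calls.

## Working session

There is one attempt and no reset: what is moved stays moved. The work goes in short steps, Python scripts to look and compute and a shell command to move; the robot and the scene stay as the last step left them, time stands still between calls to the robot, and variables do not carry over. Pictures are saved under pics/ and viewed, at most 10 in all, crops included, and the job is handed in when it is done.

```bash
mkdir -p pics; ls; cat > h.py <<'E'
import numpy as np, cv2
from rig import arm, optics
def shot(n,save=None):
    d=optics.get_image(n); d={k:np.array(v) for k,v in d.items()}
    if save: cv2.imwrite('pics/'+save,cv2.resize(d['pixels'][:,:,::-1],(800,600),interpolation=cv2.INTER_CUBIC))
    return d
def ray(d,uv):
    p=cv2.undistortPoints(np.array(uv,float).reshape(-1,1,2),d['mtx'].astype(float),d['D'].astype(float)).reshape(-1,2)
    T=d['cam_to_world']; r=np.c_[p[:,0],-p[:,1],-np.ones(len(p))]@T[:3,:3].T
    return T[:3,3],r
def onz(d,uv,z):
    c,r=ray(d,uv); return c+r*((z-c[2])/r[:,2])[:,None]
def proj(d,P):
    T=np.linalg.inv(d['cam_to_world']); q=np.atleast_2d(P)@T[:3,:3].T+T[:3,3]; q=q*[1,-1,-1]
    return cv2.projectPoints(q.astype(float),np.zeros(3),np.zeros(3),d['mtx'].astype(float),d['D'].astype(float))[0].reshape(-1,2)
def tri(ds,uvs):
    A=np.zeros((3,3));b=np.zeros(3)
    for d,u in zip(ds,uvs):
        c,r=ray(d,[u]); r=r[0]/np.linalg.norm(r[0]); M=np.eye(3)-np.outer(r,r); A+=M;b+=M@c
    return np.linalg.solve(A,b)
E
python3 - <<'E'
from h import *
np.set_printoptions(precision=3,suppress=True)
for n in('top','scene'):
    d=shot(n,n+'0.png'); np.savez(n+'0.npz',**d); print(d['cam_to_world'],d['mtx'],d['D'])
print(arm.sense(),arm.grip_point_offset)
E
```

```text
pics
[[  -0.008    0.987   -0.16   228.056]
 [  -1.      -0.005    0.02   -60.926]
 [   0.018    0.16     0.987 1521.198]
 [   0.       0.       0.       1.   ]] [[427.265   0.    252.773]
 [  0.    427.265 195.901]
 [  0.      0.      1.   ]] [-0.096  0.     0.     0.     0.   ]
[[   0.802   -0.324    0.502 1132.175]
 [   0.597    0.465   -0.654 -917.472]
 [  -0.022    0.824    0.566  822.018]
 [   0.       0.       0.       1.   ]] [[413.794   0.    243.819]
 [  0.    413.794 186.774]
 [  0.      0.      1.   ]] [0.04 0.   0.   0.   0.  ]
{'t': 0.1, 'qpos': array([-1.317,  0.3  ,  1.522, -0.   ,  1.321, -0.067]), 'qvel': array([ 0.001, -0.001, -0.001,  0.001, -0.001, -0.001]), 'joint_efforts': array([  0.001, -53.265, -35.329,   0.071,   0.023,  -0.   ]), 'tool_pos': array([ 173.356, -521.721,  204.955]), 'ee_rot': array([-0.001,  0.987,  0.16 , -0.   ]), 'wrist_force': array([0.034, 0.112, 0.022]), 'wrist_torque': array([ 0.058, -0.022,  0.001]), 'gripper_force': 0.0, 'finger_gap': 93.66012367141445} 18.8
```

View pics/top0.png

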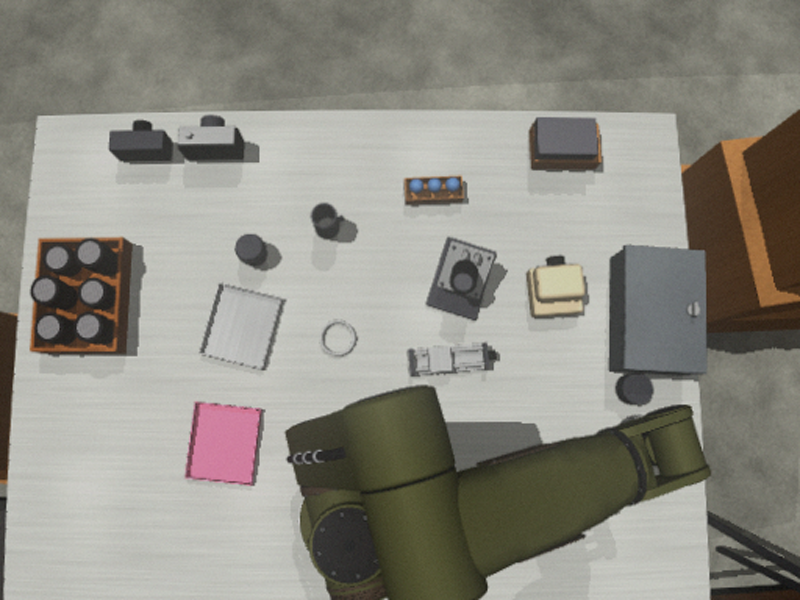

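View pics/scene0.png

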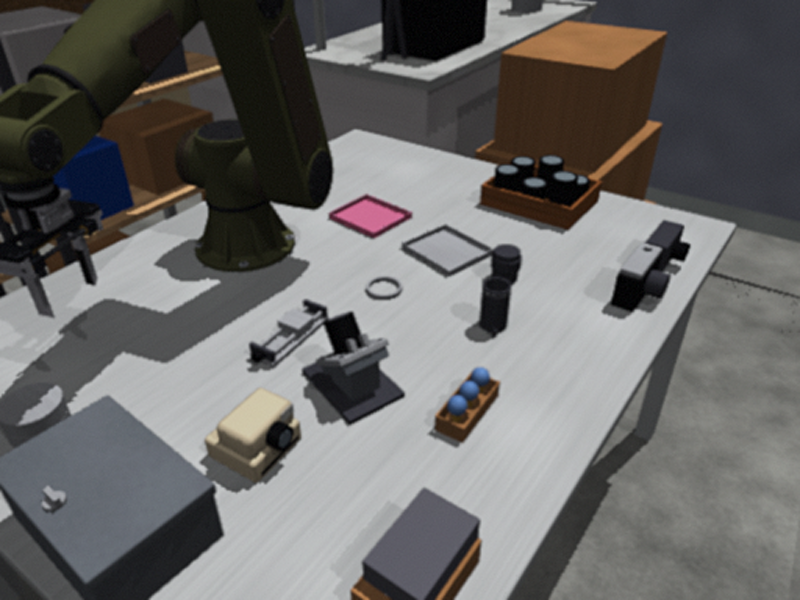

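Top view (800x600 px): the hollow tube is at (325,220). The solid barrel is at (250,250), the mount with cap at (462,275), the steel tray at (243,327) and the pink tray, which is not meant, at (225,443). Two dark cylinders could be the tube; (325,220) fits because it shows a bore and a fin. I'll confirm that in one enlarged crop.

```bash
python3 - <<'E'
from h import *
t=np.load('top0.npz');s=np.load('scene0.npz')
def crop(d,x,y,w,h): return cv2.resize(d['pixels'][y:y+h,x:x+w,::-1],(400,300),interpolation=cv2.INTER_CUBIC)
a=np.vstack([np.hstack([crop(t,145,120,88,66),crop(t,252,138,88,66)]),np.hstack([crop(s,272,150,80,60),crop(s,184,190,88,66)])])
cv2.imwrite('pics/c0.png',np.clip(a*1.6,0,255).astype(np.uint8))
E
```

```text
(no output)
```

View pics/c0.png

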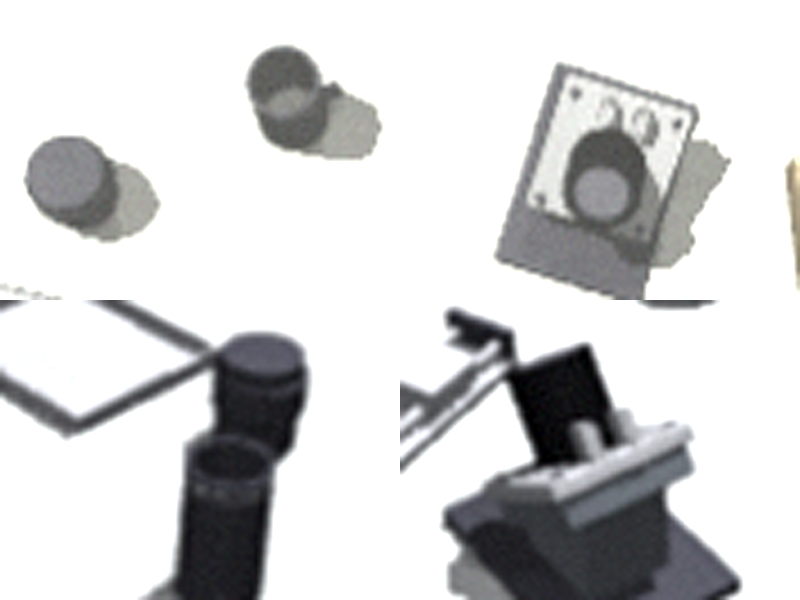

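The crop confirms it. The object at crop (284,82) is hollow with a fin at (335,90), so it is the tube; the one at (68,170) is solid, so it is the barrel. The mount's prongs are at (608,112) and (645,125), uphill of the cap.

```bash
python3 - <<'E'
from h import *
np.set_printoptions(precision=1,suppress=True)
t=np.load('top0.npz');s=np.load('scene0.npz'); t=dict(t);s=dict(s)
k=88/400
A=lambda u,v:(145+u*k-.5,120+v*k-.5)
B=lambda u,v:(252+(u-400)*k-.5,138+v*k-.5)
S=lambda u,v:(184+(u-400)*k-.5,190+(v-300)*k-.5)
# plate corners, top view
up=onz(t,[B(560,66),B(697,107)],85+55*.565); dn=onz(t,[B(527,210),B(657,243)],85-55*.565)
print('plate up',up,'dn',dn); print('centre',(up.mean(0)+dn.mean(0))/2)
y=up[0]-up[1]; print('heading(y-edge)',np.degrees(np.arctan2(-y[0],y[1])),np.linalg.norm(y))
y=dn[0]-dn[1]; print('dn',np.degrees(np.arctan2(-y[0],y[1])),np.linalg.norm(y))
x=up.mean(0)-dn.mean(0);print('heading x',np.degrees(np.arctan2(x[1],x[0])),np.linalg.norm(x))
pr=onz(t,[B(608,106),B(645,120)],85+42*.565+22*.825);print('prongs',pr)
print('cap top',onz(t,[B(603,193)],85+62*.825))
g=t['pixels'].astype(int).sum(2)
# tube silhouette: dark rim circle at top end
print('tube top',onz(t,[A(284,82)],100),'edges',onz(t,[A(247,82),A(321,82),A(284,45)],100))
print('fin',onz(t,[A(335,90)],18), 'foot',onz(t,[A(292,119)],0))
print('barrel',onz(t,[A(66,172)],75))
tr=onz(t,np.array([(222,285),(285,297),(263,370),(201,354)])*.64-.5,18);print('tray',tr,tr.mean(0))
E
python3 - <<'E'
from h import *
s=dict(np.load('scene0.npz'));a=s['pixels'][190:228,290:345,::-1];cv2.imwrite('pics/c1.png',np.clip(cv2.resize(a,(770,532),interpolation=cv2.INTER_CUBIC)*2.0,0,255).astype(np.uint8))
E
```

```text
plate up [[ 606.8 -205.4  116.1]
 [ 575.1 -307.5  116.1]] dn [[ 509.2 -183.8   53.9]
 [ 482.9 -283.7   53.9]]
centre [ 543.5 -245.1   85. ]
heading(y-edge) -17.277082290063756 106.83997470927905
dn -14.751747276285203 103.28876437017568
heading x -13.452194239848513 115.709691570041
prongs [[ 573.3 -239.3  126.9]
 [ 562.6 -266.5  126.9]]
cap top [[ 505.8 -232.7  136.2]]
tube top [[663.8  67.2 100. ]] edges [[664.   95.3 100. ]
 [663.6  39.1 100. ]
 [693.1  67.5 100. ]]
fin [[682.   33.6  18. ]] foot [[663.3  69.4   0. ]]
barrel [[600.9 236.1  75. ]]
tray [[525.3 308.1  18. ]
 [496.5 162.3  18. ]
 [330.  209.1  18. ]
 [366.6 351.   18. ]] [429.6 257.6  18. ]
```

View pics/c1.png

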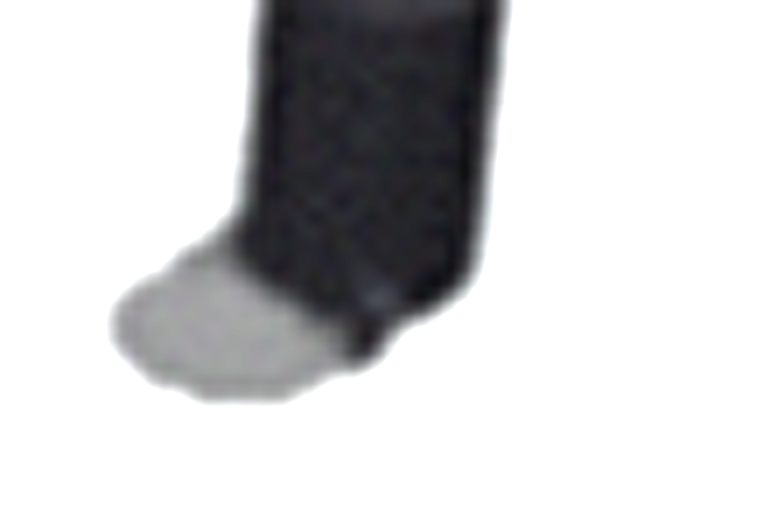

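The scene crop shows the fin at the tube's foot, outer end about (365,335) in the crop, which matches the top view (about -61° from ahead). Mount origin is about (543,-245), heading about -16.5°. I'll move over the cap now.

```bash
python3 -m creep '[1,0.45,0.35,0.5,0.7, 1,0.45,0.35,0.5,0.7, 1,0.45,0.35,0.5,0.7, 1,0.45,0.35,0.5,0.7, 1,0.45,0.35,0.5,0.7]'
python3 -m creep '[1,0.6,0.5,0,0.7, 1,0.6,0.5,0,0.7, 1,0.6,0.5,0,0.7, 1,0.6,0.5,0,0.7, 1,0.6,0.5,0,0.7]'
python3 -m creep '[1,0.6,0.5,0,0.7, 1,0.6,0.5,0,0.7, 1,0.6,0.5,0,0.7, 1,0.6,0.5,0,0.7, 1,0.6,0.5,0,0.7]'
python3 -m creep '[1,0.1,0.06,0,0.318, 1,0.1,0.06,0,0.318, 1,0.1,0.06,0,0.318, 1,0.1,0.06,0,0.318]'
python3 - <<'E'
from h import *
np.set_printoptions(precision=2,suppress=True)
print(arm.sense()['qpos'])
s=dict(np.load('scene0.npz'))
p=onz(s,[(315.2,215.4)],0)[0];q=onz(s,[(316.6,210.9)],18)[0];print(p,q)
k=88/400;S=lambda u,v:(184+(u-400)*k-.5,190+(v-300)*k-.5)
# plate uphill edge right/left top corners in scene crop and prediction
c=np.array([543,-245,85.]);a=np.radians(-16.5);X=np.array([.825*np.cos(a),.825*np.sin(a),.565]);Y=np.array([-np.sin(a),np.cos(a),0]);Z=np.cross(X,Y)
for n,P in dict(upL=c+55*X+50*Y,upR=c+55*X-50*Y,capL=c+62*Z+29*Y,capR=c+62*Z-29*Y,prR=c+42*X+22*Z-13*Y,prL=c+42*X+22*Z+13*Y).items():
    u=(proj(s,P)[0]+.5-[184,190])/k+[400,300];print(n,u)
E
```

```text
t: 0.6
tool_pos: [264.4, -451.4, 306.4]
ee_rot: [0.001, 0.862, 0.506, -0.0]
wrist_force: [-0.9, -0.8, -0.5]
finger_gap: 94.0
gripper_force: 0.0
t: 1.1
tool_pos: [384.7, -350.6, 305.1]
ee_rot: [-0.0, 0.623, 0.782, 0.0]
wrist_force: [0.4, -0.4, -0.1]
finger_gap: 94.1
gripper_force: 0.0
t: 1.6
tool_pos: [504.5, -250.4, 304.7]
ee_rot: [-0.001, 0.302, 0.953, 0.0]
wrist_force: [-0.4, 0.2, 0.3]
finger_gap: 93.9
gripper_force: 0.0
t: 2.0
tool_pos: [523.4, -239.8, 305.0]
ee_rot: [-0.0, 0.144, 0.99, 0.0]
wrist_force: [0.1, 0.4, -0.1]
finger_gap: 94.1
gripper_force: 0.0
[-0.49  0.31  1.28 -0.    1.55 -1.78]
[684.36  32.52   0.  ] [686.82  34.25  18.  ]
upL [693.4  421.85]
upR [554.89 489.53]
capL [586.88 345.7 ]
capR [507.61 381.23]
prR [584.19 429.75]
prL [620.14 412.69]
```

Predicted points match the scene crop within about 1 px. Descending to grip the cap.

```bash
python3 -m creep '[1,0.015,0,-0.2,0, 1,0.015,0,-0.4,0, 1,0.015,0,-0.6,0, 1,0.015,0,-0.75,0, 1,0.015,0,-0.85,0]'
python3 -m creep '[1,0,0,-0.1,0, 1,0,0,-0.22,0, 1,0,0,-0.22,0, 0,0,0,-0.22,0, 0,0,0,-0.22,0]'
python3 -m creep '[0,0,0,0,0, 0,0,0,0,0, 0,0,0,0,0, 0,0,0,0,0]'
```

```text
t: 2.5
tool_pos: [525.5, -239.6, 132.9]
ee_rot: [-0.001, 0.145, 0.989, 0.0]
wrist_force: [0.3, 0.6, -0.2]
finger_gap: 93.9
gripper_force: 0.0
t: 3.0
tool_pos: [526.9, -240.2, 92.8]
ee_rot: [0.001, 0.144, 0.99, -0.0]
wrist_force: [0.1, -0.3, -0.3]
finger_gap: 80.9
gripper_force: 0.0
t: 3.4
tool_pos: [526.6, -239.9, 92.0]
ee_rot: [0.0, 0.144, 0.99, -0.0]
wrist_force: [-1.5, 1.8, 5.3]
finger_gap: 58.3
gripper_force: 29.9
```

```bash
python3 -m creep '[0,-0.027,0.008,0.041,0, 0,-0.068,0.02,0.103,0, 0,-0.108,0.032,0.165,0, 0,-0.149,0.044,0.227,0, 0,-0.19,0.056,0.289,0]'
python3 -m creep '[0,-0.05,0.02,0.1,0, 0,-0.08,0.1,0.3,0, 0,-0.08,0.2,0.5,0, 0,-0.08,0.2,0.5,0]'
python3 - <<'E'
from h import *
t=shot('top');s=shot('scene');np.savez('top1.npz',**t);np.savez('scene1.npz',**s)
a=np.hstack([cv2.resize(d['pixels'][y:y+110,x:x+73,::-1],(400,600),interpolation=cv2.INTER_CUBIC) for d,x,y in((t,260,120),(s,180,140))])
cv2.imwrite('pics/c2.png',np.clip(a*1.5,0,255).astype(np.uint8))
E
```

```text
t: 3.9
tool_pos: [487.9, -228.6, 149.7]
ee_rot: [-0.0, 0.144, 0.99, 0.0]
wrist_force: [0.4, -0.4, -1.4]
finger_gap: 58.6
gripper_force: 29.9
t: 4.3
tool_pos: [473.7, -187.9, 254.6]
ee_rot: [0.004, 0.143, 0.99, -0.001]
wrist_force: [0.1, 0.7, -1.7]
finger_gap: 59.0
gripper_force: 29.9
```

View pics/c2.png

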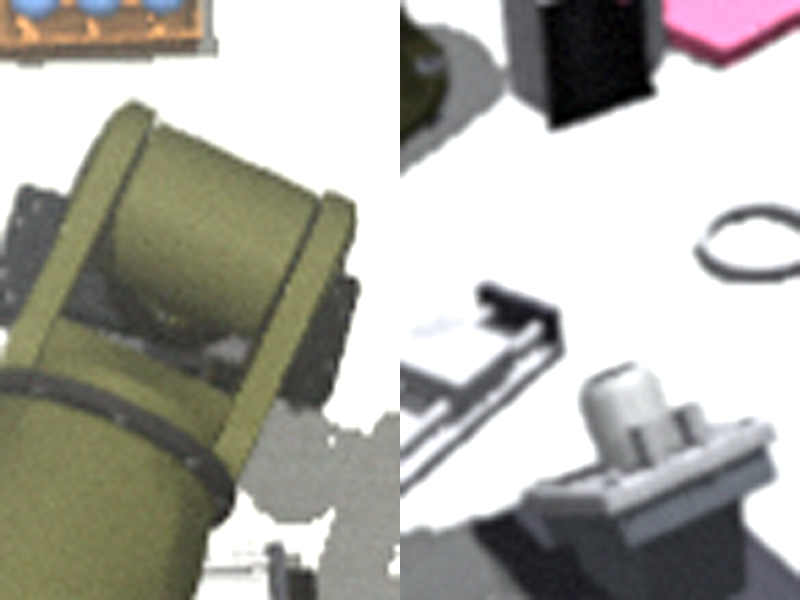

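The cap is off and held at (590,70) in the scene crop; the spigot at (625,410) is bare. Carrying the cap to the tray.

```bash
python3 -m creep '[0,0,0.2,0,0, 0,0,0.4,0,0, 0,0,0.6,0,0, 0,0,0.8,0,0, 0,0,1,0,0]'
python3 -m creep '[0,-0.05,0.2,0,0, 0,-0.1,0.4,0,0, 0,-0.15,0.6,0,0, 0,-0.2,0.8,0,0, 0,-0.25,1,0,0]'
python3 -m creep '[0,-0.03,0.1,0,0, 0,-0.07,0.2,-0.1,0, 0,-0.07,0.26,-0.4,0, 0,-0.07,0.26,-0.7,0, 0,-0.07,0.26,-0.97,0]'
python3 -m creep '[0,0,0,0,0, 0,0,0,-0.04,0, 0,0,0,-0.08,0, 0,0,0,-0.12,0, 0,0,0,-0.15,0]'
```

```text
t: 4.9
tool_pos: [471.8, 12.4, 247.5]
ee_rot: [-0.001, 0.144, 0.99, -0.0]
wrist_force: [0.9, 0.5, -0.8]
finger_gap: 58.3
gripper_force: 29.9
t: 5.4
tool_pos: [421.6, 212.3, 247.6]
ee_rot: [-0.001, 0.144, 0.99, -0.001]
wrist_force: [1.0, -0.0, -1.3]
finger_gap: 58.2
gripper_force: 29.9
t: 5.9
tool_pos: [407.5, 262.5, 77.0]
ee_rot: [-0.001, 0.144, 0.99, -0.001]
wrist_force: [1.0, 0.7, -1.4]
finger_gap: 58.6
gripper_force: 29.9
t: 6.4
tool_pos: [408.9, 263.2, 50.6]
ee_rot: [0.001, 0.144, 0.99, 0.0]
wrist_force: [-0.0, -0.2, -1.2]
finger_gap: 58.5
gripper_force: 29.9
```

```bash
python3 -m creep '[0,0,0,-0.05,0, 0,0,0,-0.1,0, 0,0,0,-0.12,0, 0,0,0,-0.12,0]'
python3 -m creep '[0,0.03,-0.009,-0.01,0, 0,0.055,-0.016,-0.02,0, 0,0.08,-0.024,-0.034,0, 0,0.105,-0.031,-0.05,0, 0,0.115,-0.034,-0.06,0]'
python3 -m creep '[0,0,0,0,0, 0,0,0,0,0]'
```

```text
t: 6.8
tool_pos: [408.6, 262.9, 26.2]
ee_rot: [0.0, 0.144, 0.99, -0.0]
wrist_force: [-0.8, -3.6, 5.7]
finger_gap: 58.8
gripper_force: 30.0
t: 7.3
tool_pos: [431.8, 256.5, 14.5]
ee_rot: [-0.0, 0.144, 0.99, 0.0]
wrist_force: [-3.3, 0.8, 12.0]
finger_gap: 58.8
gripper_force: 30.0
t: 7.5
tool_pos: [431.8, 256.5, 14.5]
ee_rot: [0.0, 0.144, 0.99, 0.0]
wrist_force: [-1.4, -0.1, 5.5]
finger_gap: 58.2
gripper_force: 30.0
```

```bash
python3 -m creep '[0.72,0,0,0,0, 0.72,0,0,0,0, 0.72,0,0,0,0, 0.72,0,0,0,0]'
python3 -m creep '[0.72,0,0,0.1,0, 0.72,0,0,0.3,0, 0.72,0,0,0.55,0, 0.72,0,0,0.8,0, 0.72,0,0,1,0]'
python3 - <<'E'
from h import *
s=shot('scene');t=shot('top');np.savez('scene2.npz',**s)
a=np.hstack([cv2.resize(d['pixels'][y:y+75,x:x+50,::-1],(400,600),interpolation=cv2.INTER_CUBIC) for d,x,y in((s,262,120),(t,130,175))])
cv2.imwrite('pics/c3.png',np.clip(a*1.5,0,255).astype(np.uint8))
E
```

```text
t: 7.9
tool_pos: [431.4, 256.2, 14.1]
ee_rot: [-0.0, 0.144, 0.99, -0.0]
wrist_force: [0.5, -0.6, 0.4]
finger_gap: 67.8
gripper_force: 0.0
t: 8.4
tool_pos: [431.5, 256.3, 217.2]
ee_rot: [0.001, 0.144, 0.99, 0.001]
wrist_force: [-1.1, 0.6, -1.2]
finger_gap: 67.6
gripper_force: 0.0
```

View pics/c3.png

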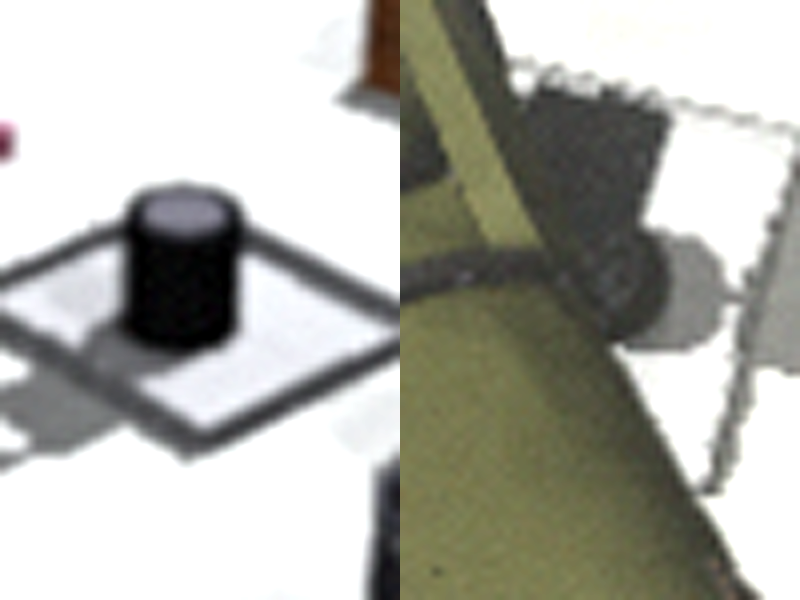

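The cap stands upright in the tray, scene crop (183,270). Next I fetch the tube, with the grip line perpendicular to the fin. The plan is to tilt it by pushing its foot against the tray's fixed outer wall, then slide it onto the spigot.

```bash
python3 -m creep '[1,0.2,-0.16,0,-0.14, 1,0.4,-0.32,0,-0.28, 1,0.6,-0.48,0,-0.42, 1,0.7,-0.57,0,-0.5, 1,0.7,-0.57,0,-0.5]'
python3 -m creep '[1,0.2,-0.16,0,-0.14, 1,0.4,-0.32,0,-0.223, 1,0.463,-0.374,0,-0.223, 1,0.463,-0.374,0,-0.223, 1,0.463,-0.374,0,-0.223]'
python3 - <<'E'
from h import *
s=arm.sense();w=s['ee_rot'];print(s['tool_pos'],np.degrees(2*np.arctan2(w[2],w[1])),s['qpos'])
E
```

```text
t: 9.0
tool_pos: [573.1, 139.5, 212.3]
ee_rot: [-0.001, 0.398, 0.917, -0.001]
wrist_force: [0.1, 0.3, -0.2]
finger_gap: 94.1
gripper_force: 0.0
t: 9.5
tool_pos: [663.4, 68.2, 213.3]
ee_rot: [-0.001, 0.499, 0.867, -0.0]
wrist_force: [-1.1, -0.3, 0.1]
finger_gap: 94.0
gripper_force: 0.0
[663.36299815  68.19337173 213.28050209] 120.14493495284077 [ 4.74525054e-02  5.65075404e-01  1.12882870e+00  1.86815751e-04
  1.44913045e+00 -4.78698669e-01]
```

```bash
python3 -m creep '[1,0.003,-0.003,-0.15,0, 1,0.003,-0.003,-0.35,0, 1,0.003,-0.003,-0.55,0, 1,0.003,-0.003,-0.72,0, 1,0.003,-0.003,-0.86,0]'
python3 -m creep '[1,0,0,0,0, 0,0,0,0,0, 0,0,0,0,0, 0,0,0,0,0, 0,0,0,0,0]'
python3 -m creep '[0,0,0,0,0, 0,0,0,0,0, 0,0,0,0.05,0, 0,0,0,0.12,0, 0,0,0,0.12,0]'
```

```text
t: 10.0
tool_pos: [663.0, 68.4, 40.5]
ee_rot: [-0.001, 0.498, 0.867, -0.0]
wrist_force: [0.7, 0.6, -0.6]
finger_gap: 94.2
gripper_force: 0.0
t: 10.5
tool_pos: [665.0, 67.0, 43.5]
ee_rot: [0.001, 0.499, 0.866, 0.0]
wrist_force: [-1.1, 0.4, -0.0]
finger_gap: 65.4
gripper_force: 0.0
t: 11.0
tool_pos: [665.7, 66.9, 69.0]
ee_rot: [0.002, 0.499, 0.866, 0.001]
wrist_force: [0.9, 0.5, -0.4]
finger_gap: 59.0
gripper_force: 30.0
```

```bash
python3 -m creep '[0,0,0,0.2,0.14, 0,-0.15,0.15,0.3,0.28, 0,-0.3,0.3,0.3,0.42, 0,-0.45,0.44,0.3,0.56, 0,-0.583,0.575,0.3,0.7]'
python3 -m creep '[0,0,0,0,0.023, 0,0,0,-0.15,0.023, 0,0,0,-0.3,0.023, 0,0,0,-0.42,0.023, 0,0,0,-0.42,0.023]'
python3 - <<'E'
from h import *
d=arm.sense();w=d['ee_rot'];print(d['tool_pos'],np.degrees(2*np.arctan2(w[2],w[1])))
t=shot('scene');a=t['pixels'][120:210,250:370,::-1]
cv2.imwrite('pics/c4.png',np.clip(cv2.resize(a,(800,600),interpolation=cv2.INTER_CUBIC)*1.6,0,255).astype(np.uint8))
E
```

```text
t: 11.5
tool_pos: [546.5, 182.8, 126.6]
ee_rot: [0.0, 0.153, 0.988, 0.0]
wrist_force: [0.7, 0.1, -1.5]
finger_gap: 58.8
gripper_force: 30.0
t: 12.0
tool_pos: [547.7, 181.2, 40.1]
ee_rot: [-0.001, 0.144, 0.99, -0.0]
wrist_force: [0.4, -0.6, -1.8]
finger_gap: 58.8
gripper_force: 30.0
[547.66541641 181.22627357  40.08531492] 163.38628316841775
```

View pics/c4.png

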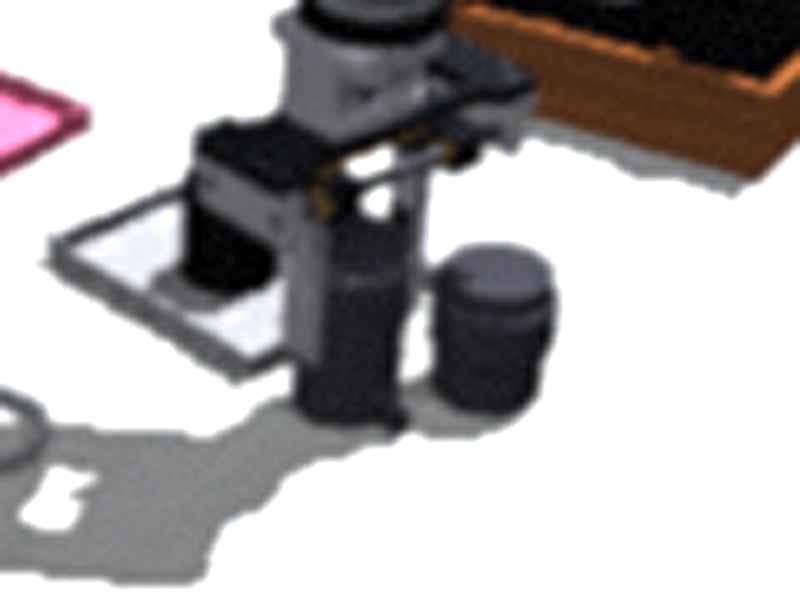

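The tube is held upright at crop (350,330), clear of the barrel at (490,330), with its fin pointing away from the tray. Now I push it against the rim.

```bash
python3 -m creep '[0,-0.014,0.004,0.025,0, 0,-0.029,0.009,0.025,0, 0,-0.043,0.013,0.025,0, 0,-0.058,0.017,0.025,0, 0,-0.058,0.017,0.025,0]'
for i in 1 ; do python3 -m creep '[0,-0.014,0.004,0,0, 0,-0.024,0.007,0,0]'; python3 -m creep '[0,-0.014,0.004,0,0, 0,-0.024,0.007,0,0]'; done
```

```text
t: 12.55
tool_pos: [536.1, 185.4, 47.4]
ee_rot: [0.0, 0.144, 0.99, -0.0]
wrist_force: [0.6, 0.3, -1.1]
finger_gap: 58.9
gripper_force: 30.0
t: 12.75
tool_pos: [531.4, 186.7, 47.2]
ee_rot: [-0.0, 0.144, 0.99, -0.0]
wrist_force: [-0.1, 0.6, -1.6]
finger_gap: 58.3
gripper_force: 30.0
t: 12.95
tool_pos: [528.1, 187.8, 47.7]
ee_rot: [0.002, 0.144, 0.99, 0.0]
wrist_force: [11.6, -5.5, -2.2]
finger_gap: 58.7
gripper_force: 30.0
```

```bash
python3 -m creep '[0,-0.032,0.009,0.019,0, 0,-0.07,0.021,0.032,0, 0,-0.11,0.033,0.039,0, 0,-0.151,0.045,0.04,0, 0,-0.151,0.045,0.04,0]'
python3 -m creep '[0,0.05,-0.015,0.25,0, 0,0.1,-0.03,0.5,0, 0,0.1,-0.03,0.75,0, 0,0.1,-0.1,0.9,0]'
python3 - <<'E'
from h import *
d=arm.sense();w=d['ee_rot'];print(d['tool_pos'],np.degrees(2*np.arctan2(w[2],w[1])))
p=proj((t:=shot('scene')),d['tool_pos'])[0];print(p);np.savez('s5.npz',tcp=d['tool_pos'],**t)
x,y=int(p[0])-60,int(p[1])-55
print(x,y);a=t['pixels'][y:y+90,x:x+120,::-1]
cv2.imwrite('pics/c5.png',np.clip(cv2.resize(a,(800,600),interpolation=cv2.INTER_CUBIC)*1.6,0,255).astype(np.uint8))
E
```

```text
t: 13.45
tool_pos: [496.8, 197.4, 55.9]
ee_rot: [0.001, 0.144, 0.99, 0.0]
wrist_force: [2.9, 0.7, 1.2]
finger_gap: 58.3
gripper_force: 30.0
t: 13.85
tool_pos: [517.0, 177.7, 238.8]
ee_rot: [0.001, 0.143, 0.99, 0.001]
wrist_force: [-0.1, -0.9, -0.8]
finger_gap: 58.4
gripper_force: 30.0
[517.03763163 177.65101532 238.75445775] 163.51690439953433
[296.81480773 117.07888554]
236 62
```

View pics/c5.png

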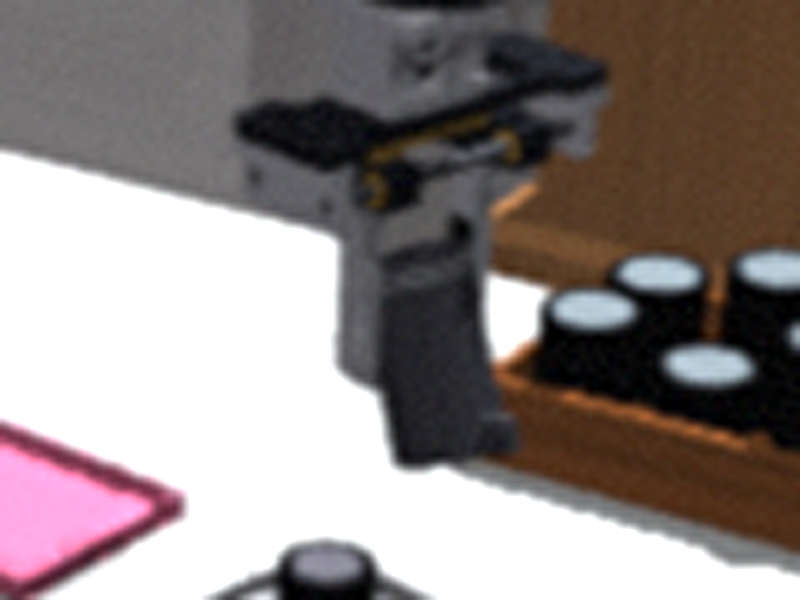

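The tube is now tilted, with its foot at crop (430,450) and fin at (497,432). I'll compare with predictions at several tilts.

```bash
python3 - <<'E'
from h import *
np.set_printoptions(precision=0,suppress=True)
s=dict(np.load('s5.npz'));g=s['tcp']+[0,0,18.8]
a=np.radians(-16.5);H=np.array([np.cos(a),np.sin(a),0]);Y=np.array([-np.sin(a),np.cos(a),0])
for th in(.4,.5,.6,.7):
    X=np.cos(th)*H+[0,0,np.sin(th)];Z=np.cross(X,Y);o=g-61*Z
    f=lambda P:(proj(s,P)[0]+.5-[236,62])*800/120
    print(th,'foot',f(o),'foot+Y',f(o+29*Y),'-Y',f(o-29*Y),'fintip',f(o+44*X+0*Z),f(o+44*X+18*Z),'top+Y',f(o+100*Z+29*Y),'top-Y',f(o+100*Z-29*Y))
E
```

```text
0.4 foot [438. 456.] foot+Y [481. 440.] -Y [394. 474.] fintip [498. 454.] [491. 417.] top+Y [437. 240.] top-Y [348. 271.]
0.5 foot [446. 455.] foot+Y [489. 439.] -Y [402. 473.] fintip [505. 444.] [494. 407.] top+Y [432. 242.] top-Y [343. 272.]
0.6 foot [454. 453.] foot+Y [497. 436.] -Y [410. 471.] fintip [510. 433.] [497. 397.] top+Y [427. 244.] top-Y [338. 274.]
0.7 foot [461. 450.] foot+Y [504. 433.] -Y [417. 467.] fintip [515. 421.] [499. 386.] top+Y [423. 246.] top-Y [334. 277.]
```

```bash
python3 - <<'E'
from h import *
s=dict(np.load('s5.npz'));g=s['tcp']+[0,0,18.8]
G=s['pixels'].astype(int).sum(2)//3
print('cols',list(range(284,320)))
for r in range(94,134,2): print(r,*G[r,284:320])
a=np.radians(-16.5);H=np.array([np.cos(a),np.sin(a),0]);Y=np.array([-np.sin(a),np.cos(a),0])
ph=np.linspace(0,6.28,73)[:,None]
for th in(.2,.3,.4,.5,.6):
    X=np.cos(th)*H+[0,0,np.sin(th)];Z=np.cross(X,Y);o=g-61*Z
    ft=proj(s,o+29*(np.cos(ph)*X+np.sin(ph)*Y)).astype(np.float32);tp=proj(s,o+100*Z+29*(np.cos(ph)*X+np.sin(ph)*Y)).astype(np.float32)
    fin=np.array([o+r*X+b*4*Y+z*Z for r in(29,44) for b in(-1,1) for z in(0,18)]);fp=proj(s,fin)
    m=np.zeros((384,512),np.uint8);cv2.fillConvexPoly(m,cv2.convexHull(np.vstack([ft,tp])).round().astype(int),1)
    print(th,'foot minx,maxy',ft[:,0].min().round(1),ft[:,1].max().round(1),'fin max x,',fp[:,0].max().round(1),fp[:,1].max().round(1),'top maxx,miny',tp[:,0].max().round(1),tp[:,1].min().round(1),
     {r:(np.flatnonzero(m[r]).min(),np.flatnonzero(m[r]).max()) for r in(106,112,118,124,128)})
E
```

```text
cols [284, 285, 286, 287, 288, 289, 290, 291, 292, 293, 294, 295, 296, 297, 298, 299, 300, 301, 302, 303, 304, 305, 306, 307, 308, 309, 310, 311, 312, 313, 314, 315, 316, 317, 318, 319]
94 51 53 60 55 55 53 46 42 36 34 42 50 54 56 56 55 56 59 54 41 28 41 51 52 51 58 65 55 42 38 39 36 39 38 38 38
96 90 71 60 54 57 57 53 46 46 51 56 57 56 56 58 59 58 58 50 27 10 2 21 42 52 55 52 49 50 51 51 50 49 48 46 45
98 181 173 130 77 61 61 52 47 50 56 57 55 51 47 44 37 36 34 28 22 16 19 29 47 54 50 46 48 46 48 49 50 52 50 50 48
100 180 178 141 84 60 59 53 47 44 36 28 20 20 17 23 26 24 23 28 25 32 37 40 49 53 48 38 36 35 37 39 39 41 39 39 46
102 181 177 140 82 61 58 58 59 51 35 26 26 30 37 40 43 43 40 37 38 36 33 27 43 60 68 57 40 31 34 37 36 35 36 41 38
104 179 176 135 80 62 60 60 54 54 40 34 38 44 46 45 41 37 34 30 28 22 19 17 36 81 142 173 169 156 141 121 94 76 61 50 42
106 179 173 128 72 58 58 56 52 47 36 27 26 24 22 21 24 22 24 27 27 24 22 16 26 84 148 180 183 182 180 181 185 173 135 81 61
108 180 175 128 74 56 60 61 56 45 27 24 21 24 24 24 22 25 26 27 27 24 20 18 30 90 151 178 179 178 178 18
[... 2085 characters left out ...]
(287), np.int64(305)), 112: (np.int64(288), np.int64(306)), 118: (np.int64(289), np.int64(308)), 124: (np.int64(290), np.int64(309)), 128: (np.int64(291), np.int64(310))}
0.5 foot minx,maxy 293.8 132.6 fin max x, 312.1 129.0 top maxx,miny 302.5 97.2 {106: (np.int64(286), np.int64(305)), 112: (np.int64(288), np.int64(307)), 118: (np.int64(290), np.int64(308)), 124: (np.int64(292), np.int64(310)), 128: (np.int64(293), np.int64(311))}
0.6 foot minx,maxy 295.1 132.7 fin max x, 312.9 127.8 top maxx,miny 301.5 96.8 {106: (np.int64(286), np.int64(305)), 112: (np.int64(288), np.int64(307)), 118: (np.int64(290), np.int64(309)), 124: (np.int64(292), np.int64(311)), 128: (np.int64(293), np.int64(308))}
```

```bash
python3 - <<'E'
from h import *
s=dict(np.load('s5.npz'))
im=cv2.imread('pics/c4.png').mean(2)
for y in(340,370,390,400): print(y,im[y,270:430:5].astype(int))
o=np.array([547.7,181.2,0.])
ph=np.linspace(0,6.28,73)[:,None]
for z in (0,18,61,100):
    c=o+[0,0,z]+29*np.hstack([np.cos(ph),np.sin(ph),0*ph]);q=(proj(s,c)+.5-[250,120])*800/120
    print(z,q.min(0).round(),q.max(0).round())
a=np.radians(-16.5)
print('fin',(proj(s,o+[44*np.cos(a),44*np.sin(a),0])+.5-[250,120])*800/120)
print('tips',(proj(s,o+[0,0,40])+.5-[250,120])*800/120)
E
```

```text
340 [231 205 160 120 102  98  99 101  96  86  65  45  37  32  34  34  32  29
  30  29  28  32  31  23  21  46 116 198 250 255 255 222]
370 [150 197 236 231 184 116  57  34  40  42  39  36  34  32  34  34  31  25
  30  32  29  28  25  17  23  67 163 246 255 255 242 188]
390 [255 255 255 243 170  90  34  22  32  34  32  31  33  31  31  32  30  32
  31  30  30  30  29  30  36  49  80 103 104 103 104  97]
400 [182 155 144 126  93  55  29  25  31  33  31  31  37  39  35  31  31  29
  28  28  31  34  34  34  39  55  87 115 124 121 119 119]
0 [291. 376.] [400. 436.]
18 [292. 348.] [403. 408.]
61 [296. 280.] [408. 338.]
100 [300. 216.] [414. 273.]
fin [[403.60904145 442.14652515]]
tips [[349.80613303 342.63801219]]
```

Pixel profiles put the tilt at about 0.38 rad, with the tube possibly displaced a few mm in the pads. I'll carry it towards the mount and spin it so the camera sees the tilt in profile.

```bash
for k in 1; do
python3 -m creep '[0,-0.009,-0.136,0,-0.136, 0,-0.018,-0.272,0,-0.272, 0,-0.027,-0.408,0,-0.408, 0,-0.036,-0.544,0,-0.544, 0,-0.045,-0.68,0,-0.68]'
python3 -m creep '[0,-0.009,-0.136,0,-0.136, 0,-0.018,-0.272,0,-0.272, 0,-0.027,-0.408,0,-0.408, 0,-0.036,-0.544,0,-0.544, 0,-0.045,-0.68,0,-0.68]'
python3 -m creep '[0,-0.009,-0.136,0,-0.136, 0,-0.018,-0.272,0,-0.272, 0,-0.027,-0.408,0,-0.408, 0,-0.036,-0.544,0,-0.544, 0,-0.045,-0.68,0,-0.68]'
done
python3 - <<'E'
from h import *
d=arm.sense();w=d['ee_rot'];hd=2*np.arctan2(w[2],w[1]);print(d['tool_pos'],np.degrees(hd))
t=shot('scene');np.savez('s6.npz',tcp=d['tool_pos'],hd=hd,**t)
g=d['tool_pos']+[0,0,18.8];p=proj(t,g)[0]
x,y=int(p[0])-50,int(p[1])-35
H=-np.array([np.cos(hd),np.sin(hd),0])
f=lambda P:(proj(t,P)[0]+.5-[x,y])*8
print('grip',f(g),'H',f(g+20*H)-f(g),'tips z',f(d['tool_pos']),x,y)
a=t['pixels'][y:y+75,x:x+100,::-1]
cv2.imwrite('pics/c6.png',np.clip(cv2.resize(a,(800,600),interpolation=cv2.INTER_CUBIC)*1.8,0,255).astype(np.uint8))
E
```

```text
t: 14.4
tool_pos: [507.2, 39.9, 234.8]
ee_rot: [-0.001, 0.482, 0.876, -0.0]
wrist_force: [0.2, -0.7, -1.1]
finger_gap: 59.1
gripper_force: 30.0
t: 14.9
tool_pos: [498.2, -96.1, 234.7]
ee_rot: [-0.001, 0.757, 0.653, -0.0]
wrist_force: [-0.6, 0.8, -1.9]
finger_gap: 58.3
gripper_force: 30.0
t: 15.4
tool_pos: [489.2, -232.1, 234.7]
ee_rot: [-0.0, 0.938, 0.348, -0.0]
wrist_force: [0.2, 1.4, -2.1]
finger_gap: 58.2
gripper_force: 30.0
[ 489.23858435 -232.06713532  234.70971908] 40.71655863333877
grip [405.59796772 288.88027729] H [-60.78488292   3.32719371] tips z [409.58272892 337.09213194] 158 129
```

View pics/c6.png

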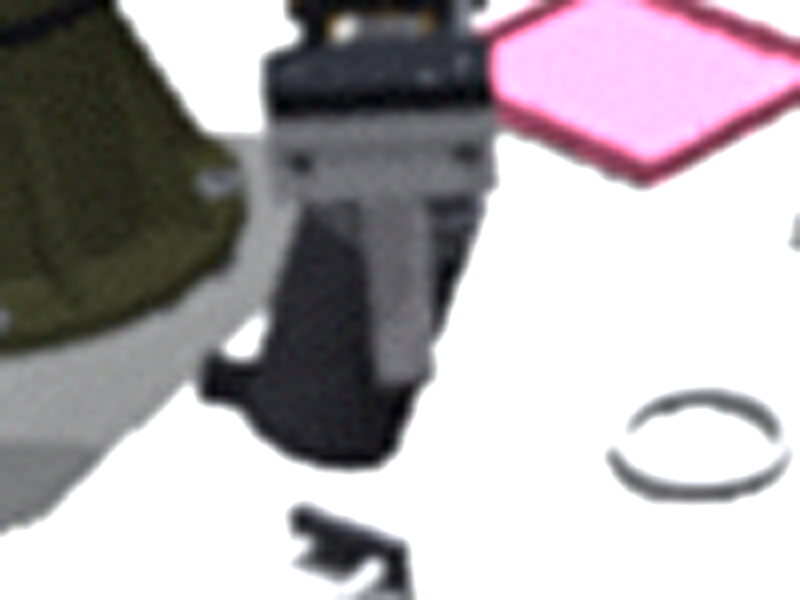

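Profile view: the fin is at crop (215,380), the finger is centred on x about 400 and the tube axis is about x 362 at that height. So the tube has shifted towards its fin in the pads and its tilt is too small. I'll compute both from the silhouette edge planes.

```bash
cat > ax.py <<'E'
from h import *
np.set_printoptions(precision=2,suppress=True)
def axis(s,L,R):
    """L,R: lists of edge pixels -> axis direction, and plane bisector normal"""
    T=s['cam_to_world']; ns=[];ds=[]
    for e in(L,R):
        c,r=ray(s,e); r=r/np.linalg.norm(r,axis=1)[:,None]; n=np.linalg.svd(r)[2][2]; ns.append(n);ds.append(r.mean(0))
    a=np.cross(*ns);a/=np.linalg.norm(a);a*=np.sign(a[2])
    n1,n2=ns
    if n1@ds[1]<0:n1=-n1
    if n2@ds[0]<0:n2=-n2
    return c,a,n1,n2   # inward normals; axis pts have n.(p-c)=29
def run(s,L,R):
    g=s['tcp']+[0,0,18.8];hd=float(s['hd']);H=-np.array([np.cos(hd),np.sin(hd),0]);Y=np.cross([0,0,1],H)
    c,a,n1,n2=axis(s,L,R)
    p=np.linalg.solve(np.array([n1,n2,[0,0,1]]),[29+n1@c,29+n2@c,g[2]])
    print('axis',a,'theta',np.arctan2(-a@H,a[2]),'out of plane',a@Y,'pt at grip height: H',(p-g)@H,'Y',(p-g)@Y)
E
python3 - <<'E'
from ax import *
s=dict(np.load('s6.npz'));G=s['pixels'].astype(int).sum(2)/3
L=[];R=[]
for r in range(129+26,129+56):
    row=G[r]; x=158+45
    d=row<95
    # left edge: first bright to the left of col x-6 ; right edge: first bright to right
    j=x-4
    while row[j]<105: j-=1
    l=j+(105-row[j])/(row[j+1]-row[j])
    k=x
    while row[k]<105: k+=1
    q=k-1+(105-row[k-1])/(row[k]-row[k-1])
    L.append((l,r));R.append((q,r)); print(r,round((l+.5-158)*8),round((q+.5-158)*8),end=' | ')
E
```

```text
155 -255 485 | 156 -259 482 | 157 -262 480 | 158 -264 477 | 159 -266 474 | 160 -275 471 | 161 -311 469 | 162 -343 466 | 163 -383 463 | 164 -404 459 | 165 -433 456 | 166 -449 454 | 167 -463 451 | 168 263 448 | 169 266 446 | 170 264 443 | 171 261 437 | 172 259 432 | 173 253 432 | 174 -478 434 | 175 -477 434 | 176 -474 432 | 177 195 424 | 178 198 419 | 179 206 416 | 180 237 414 | 181 244 411 | 182 250 407 | 183 256 403 | 184 268 402 |
```

```bash
python3 - <<'E'
from ax import *
s=dict(np.load('s6.npz'));G=s['pixels'].astype(int).sum(2)/3
def edge(r,x,st,th):
    j=x
    while G[r,j]<th:j+=st
    a,b=G[r,j-st],G[r,j]; return j-st+st*(th-a)/(b-a)
L=[(edge(r,200,-1,60),r) for r in range(157,170)];R=[(edge(r,202,1,100),r) for r in list(range(156,171))+list(range(178,183))]
print(np.array(L).T);print(np.polyfit(*np.array(L).T[::-1],1),np.polyfit(*np.array(R).T[::-1],1))
run(s,L,R)
E
```

```text
[[194.13 194.   193.58 193.17 192.97 192.55 192.13 191.93 191.48 191.14
  191.24 191.5  191.52]
 [157.   158.   159.   160.   161.   162.   163.   164.   165.   166.
  167.   168.   169.  ]]
[ -0.26 234.71] [ -0.36 274.03]
axis [ 0.48 -0.23  0.84] theta 0.2534637303738977 out of plane 0.48849667128520396 pt at grip height: H 11.036219141415753 Y -15.276038376418814
```

```bash
cat > ax2.py <<'E'
from ax import *
def mid(s,L,R):
    g=s['tcp']+[0,0,18.8];hd=float(s['hd']);H=-np.array([np.cos(hd),np.sin(hd),0]);Y=np.cross([0,0,1],H)
    pl=np.polyfit(*np.array(L).T[::-1],1);pr=np.polyfit(*np.array(R).T[::-1],1)
    # axis plane = bisector of the two silhouette planes; meet with plane through g normal to Y
    ns=[]
    rows=np.array([150.,180.]); 
    for p in(pl,pr):
        c,r=ray(s,np.c_[np.polyval(p,rows),rows]); n=np.cross(r[0],r[1]);ns.append(n/np.linalg.norm(n))
    n=ns[0]+ns[1]
    a=np.cross(n,Y);a/=np.linalg.norm(a);a*=np.sign(a[2])
    # point at grip height in plane Y: g+e*H
    e=-(n@(g-c))/(n@H)
    print('slopes',pl[0],pr[0],'theta',np.arctan2(-a@H,a[2]),'e at grip height',e)
E
python3 - <<'E'
from ax2 import *
s=dict(np.load('s6.npz'));G=s['pixels'].astype(int).sum(2)/3
def edge(r,x,st,th):
    j=x
    while G[r,j]<th:j+=st
    a,b=G[r,j-st],G[r,j]; return j-st+st*(th-a)/(b-a)
for rl in((157,166),(157,163),(160,166)):
    mid(s,[(edge(r,200,-1,60),r) for r in range(*rl)],[(edge(r,202,1,100),r) for r in list(range(156,171))+list(range(178,183))])
# foot lowest px & fin
print([ (c,max(r for r in range(150,195) if G[r,c]<90)) for c in range(190,212,2)])
g=s['tcp']+[0,0,18.8];hd=float(s['hd']);H=-np.array([np.cos(hd),np.sin(hd),0]);Y=np.cross([0,0,1],H)
ph=np.linspace(0,6.28,73)[:,None]
for th,e in((.35,12),(.4,12),(.45,12),(.4,8)):
    X=np.cos(th)*H+[0,0,np.sin(th)];Z=np.cross(X,Y)
    o=g+e*H-61*Z; c=proj(s,o+29*(np.cos(ph)*X+np.sin(ph)*Y));print(th,e,'foot low',c[c[:,1].argmax()],'minx',c[:,0].min(),'maxx',c[:,0].max(),'fin',proj(s,[o+44*X,o+44*X+18*Z]).ravel())
E
```

```text
slopes -0.3393164925183585 -0.36064521370512 theta 0.3657870578291596 e at grip height 13.520753888417078
slopes -0.3261925315887199 -0.36064521370512 theta 0.3606396039024034 e at grip height 13.473952887227306
slopes -0.34280416651539714 -0.36064521370512 theta 0.3671425724256586 e at grip height 13.518722214547985
[(190, 183), (192, 184), (194, 194), (196, 194), (198, 194), (200, 194), (202, 187), (204, 187), (206, 185), (208, 182), (210, 177)]
0.35 12 foot low [200.92 189.86] minx 187.0879306015787 maxx 207.85436604590348 fin [181.63 179.54 183.28 174.12]
0.4 12 foot low [200.61 189.75] minx 186.13415718070593 maxx 206.6245980283152 fin [180.74 178.6  182.72 173.25]
0.45 12 foot low [200.25 189.61] minx 185.2201520383038 maxx 205.387405475361 fin [179.91 177.62 182.2  172.36]
0.4 8 foot low [202.11 189.67] minx 187.6286644692981 maxx 208.09188754878983 fin [182.24 178.52 184.23 173.17]
```

The tube's tilt is 0.365 rad and its axis sits 13 mm off the grip towards the fin. That is still insertable to about 20 mm of engagement. Then I can release it, let it settle on the spigot, regrip and push home. Spinning back and checking the spigot tip against the prediction.

```bash
python3 -m creep '[0,-0.014,0.007,0,0.14, 0,-0.028,0.014,0,0.28, 0,-0.042,0.021,0,0.42, 0,-0.056,0.028,0,0.56, 0,-0.069,0.035,0,0.7]'
python3 -m creep '[0,0,0,0,0.14, 0,0,0,0,0.28, 0,0,0,0,0.42, 0,0,0,0,0.56, 0,0,0,0,0.7]'
python3 -m creep '[0,0,0,0,0.14, 0,0,0,0,0.28, 0,0,0,0,0.42, 0,0,0,-0.1,0.56, 0,0,0,-0.2,0.647]'
python3 -m creep '[0,0,0,-0.05,0, 0,0,0,-0.1,0]'
python3 - <<'E'
from ax2 import *
d=arm.sense();w=d['ee_rot'];print(d['tool_pos'],np.degrees(2*np.arctan2(w[2],w[1])))
s=dict(np.load('scene1.npz'))
c=np.array([543,-245,85.]);a=np.radians(-16.5);X=np.array([.825*np.cos(a),.825*np.sin(a),.565]);Y=np.array([-np.sin(a),np.cos(a),0]);Z=np.cross(X,Y)
ph=np.linspace(0,6.28,37)[:,None];q=proj(s,c+36*Z+22*(np.cos(ph)*X+np.sin(ph)*Y));print('taper base x-range',q[:,0].min(),q[:,0].max(),'tip',proj(s,c+45*Z))
q=proj(s,c+45*Z+17*(np.cos(ph)*X+np.sin(ph)*Y));print('tip ell',q.min(0),q.max(0))
G=s['pixels'].astype(int).sum(2)//3
print('cols 208..236');
for r in range(203,226,2):print(r,*G[r,208:237])
E
```

```text
t: 15.95
tool_pos: [475.5, -223.7, 234.7]
ee_rot: [-0.001, 0.746, 0.665, -0.0]
wrist_force: [-0.8, 0.5, -0.2]
finger_gap: 58.2
gripper_force: 30.0
t: 16.45
tool_pos: [475.6, -223.8, 234.7]
ee_rot: [-0.001, 0.458, 0.889, 0.0]
wrist_force: [0.4, -0.9, -0.9]
finger_gap: 58.3
gripper_force: 30.0
t: 16.95
tool_pos: [475.8, -223.9, 194.5]
ee_rot: [-0.0, 0.137, 0.991, 0.0]
wrist_force: [0.3, 0.3, -1.3]
finger_gap: 58.2
gripper_force: 30.0
t: 17.15
tool_pos: [475.8, -223.9, 174.6]
ee_rot: [-0.0, 0.141, 0.99, 0.0]
wrist_force: [1.6, -0.2, -1.2]
finger_gap: 58.3
gripper_force: 30.0
[ 475.76 -223.87  174.6 ] 163.73114243811642
taper base x-range 212.00047374390925 226.79116442667092 tip [[218.22 209.09]]
tip ell [212.5  206.75] [223.94 211.45]
cols 208..236
203 67 87 159 192 196 198 197 196 194 194 193 194 195 195 194 195 196 196 194 193 193 194 193 193 194 195 194 193 192
205 74 117 171 195 197 197 195 193 196 196 198 201 195 190 187 191 193 194 196 193 195 195 196 194 193 195 194 194 194
207 172 196 200 197 195 197 198 193 185 160 139 124 105 112 137 163 167 169 184 194 196 198 196 196 195 19
[... 334 characters left out ...]
158 186 195 185 170 165 171 187 196
215 199 198 200 197 165 108 79 81 90 102 111 125 138 145 146 145 150 147 144 139 132 115 92 81 99 115 128 159 189
217 201 199 202 205 200 156 95 80 84 93 103 115 128 136 141 137 135 132 129 124 116 103 78 59 79 106 120 135 156
219 201 203 203 204 204 186 130 85 77 87 97 104 111 96 71 70 102 122 122 119 115 112 108 78 66 94 113 120 125
221 202 202 201 203 204 204 188 131 83 80 84 88 94 98 80 66 79 109 121 122 115 110 105 92 75 82 101 112 140
223 201 202 202 204 206 208 201 161 100 74 77 81 84 95 93 71 64 91 109 118 113 119 126 136 156 155 148 135 129
225 204 202 196 188 172 140 116 96 71 67 80 85 79 83 80 72 70 78 104 134 136 137 134 132 128 126 122 120 111
```

```bash
python3 -m creep '[0,0.014,-0.005,-0.022,0, 0,0.028,-0.009,-0.043,0, 0,0.042,-0.013,-0.065,0, 0,0.056,-0.018,-0.087,0, 0,0.056,-0.018,-0.087,0]'
python3 -m creep '[0,0.014,-0.004,-0.022,0, 0,0.014,-0.004,-0.022,0]'
python3 -m creep '[0,0.014,-0.004,-0.022,0, 0,0.014,-0.004,-0.022,0]'
```

```text
t: 17.65
tool_pos: [487.2, -227.6, 157.3]
ee_rot: [-0.0, 0.14, 0.99, 0.0]
wrist_force: [0.6, -0.5, -1.3]
finger_gap: 58.4
gripper_force: 30.0
t: 17.85
tool_pos: [489.9, -228.3, 153.0]
ee_rot: [-0.0, 0.14, 0.99, 0.0]
wrist_force: [-0.0, -0.1, -1.6]
finger_gap: 58.6
gripper_force: 30.0
t: 18.05
tool_pos: [492.7, -229.1, 148.5]
ee_rot: [-0.0, 0.14, 0.99, 0.0]
wrist_force: [0.2, -0.1, -1.1]
finger_gap: 58.5
gripper_force: 30.0
```

```bash
python3 -m creep '[0,0.014,-0.004,-0.021,0, 0,0.014,-0.004,-0.021,0]'
python3 -m creep '[0,0.014,-0.004,-0.021,0, 0,0.014,-0.004,-0.021,0]'
python3 -m creep '[0,0.008,-0.002,-0.012,0, 0,0.008,-0.002,-0.012,0]'
```

```text
t: 18.25
tool_pos: [495.3, -230.0, 144.2]
ee_rot: [-0.001, 0.14, 0.99, -0.0]
wrist_force: [-0.7, -1.9, -3.6]
finger_gap: 58.8
gripper_force: 30.0
t: 18.45
tool_pos: [498.0, -230.8, 140.0]
ee_rot: [-0.001, 0.14, 0.99, 0.0]
wrist_force: [-2.8, -1.2, -3.8]
finger_gap: 58.7
gripper_force: 30.0
t: 18.65
tool_pos: [499.5, -231.2, 137.9]
ee_rot: [-0.001, 0.14, 0.99, 0.0]
wrist_force: [-4.3, -2.5, -2.0]
finger_gap: 58.0
gripper_force: 30.0
```

```bash
python3 -m creep '[0,0.008,-0.002,-0.012,0, 0,0.008,-0.002,-0.012,0]'
python3 -m creep '[0,0.008,-0.002,-0.012,0, 0,0.008,-0.002,-0.012,0]'
python3 -m creep '[0,0.008,-0.002,-0.012,0, 0,0.008,-0.002,-0.012,0]'
```

```text
t: 18.85
tool_pos: [501.1, -231.6, 135.6]
ee_rot: [-0.001, 0.14, 0.99, 0.0]
wrist_force: [-4.3, -1.5, -1.3]
finger_gap: 58.6
gripper_force: 30.0
t: 19.05
tool_pos: [502.7, -232.0, 133.8]
ee_rot: [-0.0, 0.14, 0.99, 0.0]
wrist_force: [-8.7, -0.2, 5.2]
finger_gap: 58.2
gripper_force: 30.0
t: 19.25
tool_pos: [504.6, -232.6, 133.0]
ee_rot: [0.0, 0.14, 0.99, -0.0]
wrist_force: [-14.7, 3.1, 20.9]
finger_gap: 58.7
gripper_force: 30.1
```

Resistance came only at about 16 mm from the plate, below the prong tops, so the fin should be in the gap. Releasing so the tube can settle.

```bash
python3 -m creep '[0,-0.005,0.002,0.008,0, 0.3,-0.005,0.002,0.008,0, 1,-0.005,0.002,0.008,0, 1,-0.005,0.002,0.008,0, 1,-0.005,0.002,0.008,0]'
python3 -m creep '[1,0,0,0,0, 1,0,0,0,0, 1,0,0,0,0]'
python3 - <<'E'
from ax2 import *
d=arm.sense();w=d['ee_rot'];hd=2*np.arctan2(w[2],w[1])
t=shot('scene');np.savez('s7.npz',tcp=d['tool_pos'],hd=hd,**t)
x,y=170,150
f=lambda P:((proj(t,P)+.5-[x,y])*8).round()
c=np.array([544,-244.5,85.]);a=np.radians(-16.5);X=np.array([.825*np.cos(a),.825*np.sin(a),.565]);Y=np.array([-np.sin(a),np.cos(a),0]);Z=np.cross(X,Y)
for q in(0,8,16):
    print(q,'top ctr,+-Y',f([c+(100+q)*Z,c+(100+q)*Z+29*Y,c+(100+q)*Z-29*Y]).tolist(),'fin top mid/outer',f([c+36*X+(18+q)*Z,c+44*X+(18+q)*Z]).tolist())
print('prong top outer centres',f([c+50*X+22*Z+13*Y,c+50*X+22*Z-13*Y]).tolist())
a=t['pixels'][y:y+75,x:x+100,::-1]
cv2.imwrite('pics/c7.png',np.clip(cv2.resize(a,(800,600),interpolation=cv2.INTER_CUBIC)*1.8,0,255).astype(np.uint8))
E
```

```text
t: 19.75
tool_pos: [503.8, -231.8, 132.5]
ee_rot: [0.0, 0.14, 0.99, 0.0]
wrist_force: [0.1, -0.0, 0.0]
finger_gap: 78.8
gripper_force: 0.0
t: 20.05
tool_pos: [503.7, -231.9, 132.6]
ee_rot: [0.0, 0.14, 0.99, 0.0]
wrist_force: [0.2, -0.1, 0.5]
finger_gap: 94.1
gripper_force: 0.0
0 top ctr,+-Y [[335.0, 330.0], [405.0, 300.0], [264.0, 360.0]] fin top mid/outer [[468.0, 545.0], [478.0, 544.0]]
8 top ctr,+-Y [[327.0, 308.0], [397.0, 279.0], [255.0, 338.0]] fin top mid/outer [[459.0, 523.0], [470.0, 522.0]]
16 top ctr,+-Y [[318.0, 287.0], [388.0, 257.0], [247.0, 317.0]] fin top mid/outer [[450.0, 501.0], [461.0, 500.0]]
prong top outer centres [[514.0, 518.0], [450.0, 548.0]]
```

View pics/c7.png

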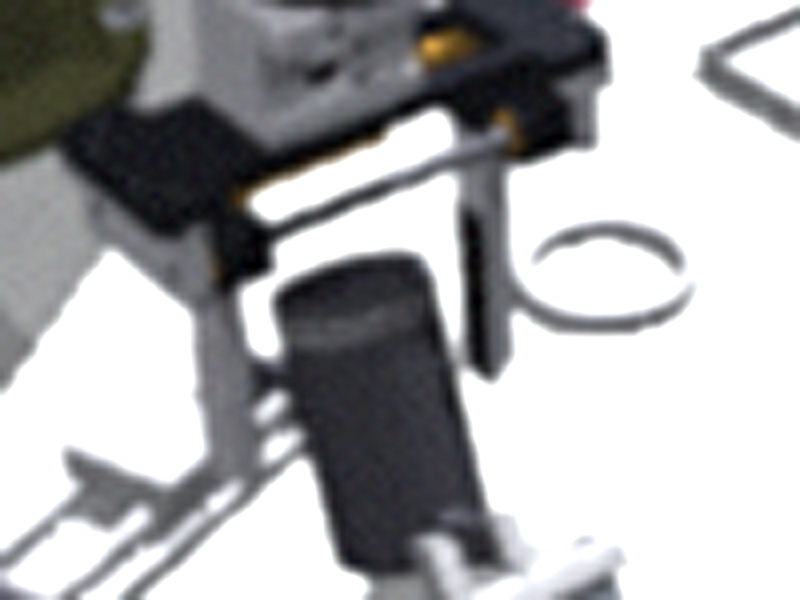

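The tube sits on the spigot (crop left edge (278,310) to (340,560)), with its fin at (470,520) between the prongs at (430,560) and (510,535). It is still too upright and about 16 mm short of home. I'll compute where its top is, then lever it over with shut fingers inside its bore.

```bash
python3 - <<'E'
from ax2 import *
s=dict(np.load('s7.npz'))
f=lambda u,v:(170+u/8-.5,150+v/8-.5)
c=np.array([544,-244.5,85.]);a=np.radians(-16.5);H=np.array([np.cos(a),np.sin(a),0]);Y=np.array([-np.sin(a),np.cos(a),0])
L=[f(278,315),f(338,550)];R=[f(437,300),f(478,470)]
G=s['pixels'].astype(int).sum(2)/3
for r in (188,190,192,196,200,204,208,212): 
    row=G[r]; k=215
    i=k
    while row[i]<90:i-=1
    j=k
    while row[j]<90:j+=1
    print(r,i+(90-row[i])/(row[i+1]-row[i]),j-1+(90-row[j-1])/(row[j]-row[j-1]),end=' | ')
s['tcp']=c-[0,0,18.8];s['hd']=a+np.pi
mid(s,L,R)
C,r=ray(s,[f(355,298)]);r=r[0];t=((c-C)@Y)/(r@Y);p=C+t*r;print('top',p,'u',(p-c)@H)
th=.6
for q in(0,16):print('home top u,z',-np.sin(th)*(100+q),85+np.cos(th)*(100+q))
E
```

```text
188 203.625 224.33076923076922 | 190 204.18235294117648 224.95609756097562 | 192 204.7887323943662 225.48325358851676 | 196 194.61481481481482 226.75555555555556 | 200 205.10135135135135 227.25179856115108 | 204 207.08 228.1811320754717 | 208 208.70403587443946 229.11698113207547 | 212 209.7396694214876 230.0936329588015 | slopes 0.2553191489361692 0.2411764705882375 theta 0.31058949427155425 e at grip height -8.180994044501421
top [ 503.98 -232.64  188.7 ] u -41.74156214367432
home top u,z -56.46424733950354 167.53356149096783
home top u,z -65.49852691382411 180.7389313295227
```

```bash
python3 -m creep '[1,0,0,0.2,0, 1,0,0,0.41,0, 0,0,-0.003,0.41,0, 0,0,-0.003,0.41,0, 0,0,-0.003,0.41,0]'
python3 -m creep '[0,0,0,0,0, 0,0,0,0,0, 0,0,0,0,0, 0,0,0,0,0, 0,0,0,0,0]'
python3 -m creep '[0,0,0,0,0, 0,0,0,0,0, 0,0,0,0,0, 0,0,0,0,0, 0,0,0,0,0]'
python3 -m creep '[0,0,0,-0.05,0, 0,0,0,-0.11,0, 0,0,0,-0.16,0, 0,0,0,-0.21,0, 0,0,0,-0.21,0]'
```

```text
t: 20.6
tool_pos: [503.2, -232.3, 213.4]
ee_rot: [-0.001, 0.14, 0.99, 0.0]
wrist_force: [-0.2, 1.8, -0.5]
finger_gap: 73.6
gripper_force: 0.0
t: 21.1
tool_pos: [503.6, -232.5, 214.5]
ee_rot: [-0.0, 0.14, 0.99, 0.0]
wrist_force: [-0.4, -0.8, -0.2]
finger_gap: 33.3
gripper_force: 0.0
t: 21.6
tool_pos: [503.6, -232.5, 214.7]
ee_rot: [-0.0, 0.14, 0.99, -0.0]
wrist_force: [-0.3, -0.2, 0.1]
finger_gap: 0.1
gripper_force: 0.0
t: 22.1
tool_pos: [503.0, -232.2, 170.8]
ee_rot: [-0.001, 0.14, 0.99, 0.0]
wrist_force: [-0.2, 0.2, -0.4]
finger_gap: 0.5
gripper_force: 0.0
```

Fingers are inside the bore and free. Levering towards the robot.

```bash
python3 -m creep '[0,-0.03,0.009,0,0, 0,-0.06,0.018,0,0, 0,-0.08,0.024,0,0, 0,-0.1,0.03,0,0, 0,-0.1,0.03,0,0]'
python3 -m creep '[0,-0.015,0.004,0,0, 0,-0.03,0.009,0,0, 0,-0.03,0.009,0,0]'
python3 -m creep '[0,-0.015,0.004,0,0, 0,-0.03,0.009,0,0, 0,-0.03,0.009,0,0]'
python3 -m creep '[0,-0.015,0.004,0,0, 0,-0.025,0.007,0,0, 0,-0.025,0.007,0,0]'
```

```text
t: 22.6
tool_pos: [483.3, -226.5, 173.0]
ee_rot: [0.0, 0.14, 0.99, -0.0]
wrist_force: [-0.4, -0.6, 0.9]
finger_gap: 0.5
gripper_force: 0.0
t: 22.9
tool_pos: [477.4, -224.6, 172.7]
ee_rot: [-0.0, 0.14, 0.99, -0.0]
wrist_force: [-0.0, -0.3, -0.3]
finger_gap: 0.8
gripper_force: 0.0
t: 23.2
tool_pos: [471.3, -222.9, 172.7]
ee_rot: [-0.0, 0.14, 0.99, -0.0]
wrist_force: [0.6, 0.3, 0.6]
finger_gap: 0.3
gripper_force: 0.0
t: 23.5
tool_pos: [466.4, -221.5, 172.7]
ee_rot: [0.0, 0.14, 0.99, -0.0]
wrist_force: [-0.7, -0.3, 0.3]
finger_gap: 0.5
gripper_force: 0.0
```

Forces stayed near zero. Checking numerically where the tube is now.

```bash
cat > chk.py <<'E'
from ax2 import *
import sys
d=arm.sense();s=shot('scene');np.savez('s8.npz',**s)
G=s['pixels'].astype(int).sum(2)/3
c=np.array([544,-244.5,85.]);a=np.radians(-16.5);X=np.array([.825*np.cos(a),.825*np.sin(a),.565]);Y=np.array([-np.sin(a),np.cos(a),0]);Z=np.cross(X,Y)
ph=np.linspace(0,6.28,73)[:,None]
print('obs',d['tool_pos'],d['t'])
for r in range(180,224,3): print(r,*G[r,196:240].astype(int))
for q in(0,5,10,16):
    m=np.zeros((384,512),np.uint8);pts=np.vstack([proj(s,c+z*Z+29*(np.cos(ph)*X+np.sin(ph)*Y)) for z in(q,100+q)]).astype(np.float32)
    cv2.fillConvexPoly(m,cv2.convexHull((pts*16).round().astype(np.int32)),1,shift=4)
    print(q,'top ymin',pts[73:,1].min().round(1),'foot ymax',pts[:73,1].max().round(1),[(r,int(np.flatnonzero(m[r]).min()),int(np.flatnonzero(m[r]).max())) for r in range(189,220,6) if m[r].any()],'fin top',proj(s,c+44*X+(18+q)*Z)[0].round(1))
E
python3 chk.py
```

```text
obs [ 466.42 -221.49  172.68] 23.5
180 191 193 193 193 173 116 70 65 60 57 56 43 38 47 55 99 165 192 193 192 188 189 187 188 188 189 190 194 193 194 194 193 192 193 193 192 192 193 190 182 166 126 85 74
183 192 191 193 194 193 176 139 97 66 56 57 48 38 43 74 130 178 191 191 188 189 188 193 194 197 195 195 192 191 192 192 193 193 192 194 194 193 183 166 161 141 154 182 195
186 192 192 192 191 192 191 194 192 187 174 150 119 105 135 174 192 195 195 197 195 193 186 163 142 142 169 188 192 192 192 193 194 195 196 195 195 186 143 82 86 135 171 185 196
189 193 194 194 193 191 192 194 192 194 194 195 192 184 171 154 129 98 77 61 51 57 62 64 62 56 83 159 194 200 196 195 192 191 190 189 191 194 195 175 131 81 60 62 71
192 76 102 134 163 183 184 164 143 125 92 57 40 37 43 53 72 76 66 65 78 90 82 68 56 48 38 61 128 179 191 192 191 192 191 192 193 193 196 196 196 193 189 177 170
195 40 24 24 22 29 34 32 33 41 49 48 52 56 59 54 54 55 46 44 43 42 42 42 42 46 42 37 62 129 179 195 193 194 193 193 192 194 193 192 192 193 192 190 192
198 70 37 23 22 17 17 18 22 21 26 24 28 25 28 30 33 35 36 38 43 41 4
[... 1271 characters left out ...]
2 43 52 69 102 121 117 84 58 59 79 114 138 146 135 138 138 133 125
0 top ymin 186.8 foot ymax 228.3 [(189, 213, 222), (195, 202, 224), (201, 204, 227), (207, 206, 229), (213, 209, 231), (219, 211, 234)] fin top [229.3 217.5]
5 top ymin 185.2 foot ymax 226.6 [(189, 209, 222), (195, 202, 224), (201, 204, 227), (207, 206, 229), (213, 209, 231), (219, 211, 234)] fin top [228.6 215.8]
10 top ymin 183.5 foot ymax 224.9 [(189, 204, 222), (195, 202, 224), (201, 204, 227), (207, 206, 229), (213, 209, 231), (219, 211, 231)] fin top [227.9 214.1]
16 top ymin 181.5 foot ymax 222.9 [(189, 199, 222), (195, 202, 224), (201, 204, 227), (207, 206, 229), (213, 209, 231), (219, 211, 226)] fin top [227.1 212. ]
```

The tube is now aligned: its edges match the mount's axis and its top is at row 187 to 188, so it is within about 2 mm of home. I'll regrip it around the middle and push along the axis to make sure.

```bash
python3 -m creep '[0,0,0,0.2,0, 1,0.1,-0.03,0.3,0, 1,0.225,-0.067,0.3,0, 1,0.225,-0.067,0.3,0, 1,0.225,-0.067,0.3,0]'
python3 -m creep '[1,0,0,0,0, 1,0,0,0,0, 1,0,0,0,0, 1,0,0,0,0, 1,0,0,0,0]'
python3 -m creep '[1,0,0,0,0, 1,0,0,-0.15,0, 1,0,0,-0.3,0, 1,0,0,-0.45,0, 1,0,0,-0.585,0]'
python3 -m creep '[0,0,0,0,0, 0,0,0,0,0, 0,0,0,0,0, 0,0,0,0,0, 0,0,0,0,0]'
python3 -m creep '[0,0,0,0,0, 0,0,0,0,0, 0,0,0,0,0]'
```

```text
t: 24.05
tool_pos: [511.4, -234.8, 232.0]
ee_rot: [-0.001, 0.14, 0.99, 0.0]
wrist_force: [0.0, 0.2, -0.8]
finger_gap: 29.0
gripper_force: 0.0
t: 24.55
tool_pos: [511.5, -234.9, 232.7]
ee_rot: [0.0, 0.14, 0.99, -0.0]
wrist_force: [-1.5, 0.1, 0.1]
finger_gap: 68.5
gripper_force: 0.0
t: 25.05
tool_pos: [511.4, -234.8, 114.3]
ee_rot: [-0.0, 0.14, 0.99, 0.0]
wrist_force: [1.0, -0.8, 0.1]
finger_gap: 94.2
gripper_force: 0.0
t: 25.55
tool_pos: [512.0, -235.1, 116.7]
ee_rot: [0.001, 0.14, 0.99, -0.0]
wrist_force: [-1.2, 1.7, 5.8]
finger_gap: 58.3
gripper_force: 30.0
t: 25.85
tool_pos: [512.0, -235.1, 116.7]
ee_rot: [0.001, 0.14, 0.99, -0.0]
wrist_force: [-1.1, 1.4, 6.9]
finger_gap: 57.8
gripper_force: 30.0
```

```bash
python3 -m creep '[0,0.004,-0.001,-0.006,0, 0,0.008,-0.002,-0.012,0, 0,0.008,-0.002,-0.012,0]'
python3 -m creep '[0,0.004,-0.001,-0.006,0, 0,0.008,-0.002,-0.012,0, 0,0.008,-0.002,-0.012,0]'
```

```text
t: 26.15
tool_pos: [513.3, -234.9, 116.0]
ee_rot: [0.0, 0.14, 0.99, 0.0]
wrist_force: [-13.7, 10.0, 27.7]
finger_gap: 58.2
gripper_force: 30.0
t: 26.45
tool_pos: [515.4, -235.5, 114.8]
ee_rot: [0.001, 0.14, 0.99, -0.0]
wrist_force: [-14.5, 11.5, 37.5]
finger_gap: 58.7
gripper_force: 30.1
```

Firm stop at 40 N. Releasing, backing away and measuring from both cameras.

```bash
python3 -m creep '[0,-0.008,0.002,0.012,0, 0.3,-0.008,0.002,0.012,0, 1,-0.008,0.002,0.012,0, 1,-0.008,0.002,0.012,0, 1,-0.008,0.002,0.012,0]'
python3 -m creep '[1,0,0,0,0, 1,0,0,0,0, 1,0,0,0.2,0, 1,0,0,0.45,0, 1,0,0,0.7,0]'
python3 -m creep '[1,-0.2,0.2,0.1,0, 1,-0.4,0.4,0.1,0, 1,-0.6,0.6,0.1,0, 1,-0.8,0.8,0.1,0, 1,-0.8,1,0.1,0]'
python3 - <<'E'
from ax2 import *
S=shot('scene');T=shot('top');np.savez('sF.npz',**S);np.savez('tF.npz',**T)
c=np.array([544,-244.5,85.]);a=np.radians(-16.5);X=np.array([.825*np.cos(a),.825*np.sin(a),.565]);Y=np.array([-np.sin(a),np.cos(a),0]);Z=np.cross(X,Y)
ph=np.linspace(0,6.28,145)[:,None]
for n,s in(('scene',S),('top',T)):
    for q in(0,4,8):
        t=proj(s,c+(100+q)*Z+29*(np.cos(ph)*X+np.sin(ph)*Y));print(n,q,'top ring',t.min(0).round(1),t.max(0).round(1),'fin top corners',proj(s,[c+r*X+b*4*Y+(18+q)*Z for r in(29,44) for b in(-1,1)]).round(1).tolist(),'fin foot end',proj(s,c+44*X+q*Z)[0].round(1))
    print('prong tops',proj(s,[c+x*X+y*Y+22*Z for x in(34,50) for y in(-18,-8,8,18)]).round(1).tolist())
G=S['pixels'].astype(int).sum(2)//3
print('scene cols 200..');[print(r,*G[r,200:244]) for r in list(range(184,198,2))+list(range(212,226,1))]
G=T['pixels'].astype(int).sum(2)//3
print('top cols 270..');[print(r,*G[r,270:316]) for r in range(152,196,2)]
E
```

```text
t: 26.95
tool_pos: [513.0, -235.3, 113.0]
ee_rot: [-0.0, 0.14, 0.99, 0.0]
wrist_force: [0.2, -0.2, 0.7]
finger_gap: 78.8
gripper_force: 0.0
t: 27.45
tool_pos: [512.8, -235.2, 254.8]
ee_rot: [-0.0, 0.14, 0.99, 0.0]
wrist_force: [0.4, 0.2, 0.7]
finger_gap: 94.1
gripper_force: 0.0
t: 27.95
tool_pos: [355.6, -48.1, 273.3]
ee_rot: [0.0, 0.141, 0.99, -0.0]
wrist_force: [1.3, 1.3, 0.6]
finger_gap: 93.9
gripper_force: 0.0
scene 0 top ring [201.6 186.8] [221.2 194.6] fin top corners [[225.6, 218.3], [228.0, 217.2], [228.1, 218.1], [230.5, 217.0]] fin foot end [231.7 223.7]
scene 4 top ring [201.  185.5] [220.7 193.3] fin top corners [[225.0, 217.0], [227.5, 215.8], [227.5, 216.7], [230.0, 215.6]] fin foot end [231.1 222.3]
scene 8 top ring [200.5 184.2] [220.2 191.9] fin top corners [[224.5, 215.6], [226.9, 214.5], [227.0, 215.4], [229.4, 214.2]] fin foot end [230.6 221. ]
prong tops [[221.6, 218.9], [224.6, 217.5], [229.5, 215.2], [232.5, 213.7], [224.2, 218.7], [227.3, 217.2], [232.2, 214.9], [235.2, 213.5]]
top 0 top ring [287.2 174.5] [305.1 191.1] fin top corners [[300.8, 166.5], [298.6,
[... 6876 characters left out ...]
8 78 79 75 78 74 71 72 50 47 65 55 54 52 49 52 51 52 58 59 56 57 54 58 54 55 65 72 78 80 79 61 58 93 97 97 98 99 99
188 185 185 186 187 122 78 80 79 81 77 77 72 76 76 73 72 74 72 68 62 56 54 54 52 57 56 56 57 56 58 56 55 65 61 51 54 77 69 53 80 95 95 100 97 99 95
190 187 185 188 138 86 77 78 77 77 73 72 71 72 74 74 71 72 70 70 68 62 70 60 59 61 60 56 56 59 60 66 64 59 64 63 73 74 58 56 89 96 95 97 94 96 98
192 191 193 173 113 82 80 77 76 73 75 74 74 73 74 73 74 75 74 73 69 70 67 71 71 67 71 66 68 67 57 58 51 48 47 52 52 53 53 76 85 95 98 97 97 95 95
194 191 191 141 85 79 83 80 77 81 76 76 72 75 70 71 73 75 76 73 75 72 70 71 71 72 71 74 72 75 63 50 54 47 49 52 50 55 64 80 93 98 97 98 99 95 95
```

The outline matches home in the scene view, but the fin's lower edge reads about 1 px high. I'll compare sub-pixel lines, with the prongs as the reference.

```bash
python3 - <<'E'
from ax2 import *
s=dict(np.load('sF.npz'));s1=dict(np.load('scene1.npz'))
G=s['pixels'].astype(float).mean(2);G1=s1['pixels'].astype(float).mean(2)
def ed(G,r,x,st,th=105):
    j=x
    while G[r,j]<th:j+=st
    a,b=G[r,j-st],G[r,j];return j-st+st*(th-a)/(b-a)
L=[(ed(G,r,216 if r<219 else 218,-1),r) for r in range(210,223)];R=[(ed(G,r,218,1),r) for r in range(192,212)]
pl=np.polyfit(*np.array(L).T[::-1],1);pr=np.polyfit(*np.array(R).T[::-1],1)
print('obs L@212',np.polyval(pl,212),'slope',pl[0],'R@204',np.polyval(pr,204),pr[0],'L@216',np.polyval(pl,216))
a=np.radians(-16.5);H=np.array([np.cos(a),np.sin(a),0]);Y=np.array([-np.sin(a),np.cos(a),0])
c=np.array([544,-244.5,85.]);ph=np.linspace(0,6.283,721)[:,None]
def line(p,q,rows):return np.interp(rows,[p[1],q[1]],[p[0],q[0]])
for th in(.55,.6,.65):
    X=np.cos(th)*H+[0,0,np.sin(th)];Z=np.cross(X,Y)
    f=proj(s,c+29*(np.cos(ph)*X+np.sin(ph)*Y));t=proj(s,c+100*Z+29*(np.cos(ph)*X+np.sin(ph)*Y))
    d=(t-f).mean(0);n=np.array([-d[1],d[0]]);n/=np.linalg.norm(n)
    for nm,sg,rr in(('L',-1,212),('R',1,204)):
        i=(sg*(f@n)*np.sign(n[0])).argmax();k=(sg*(t@n)*np.sign(n[0])).argmax()
        print(th,nm,'slope',(t[k]-f[i])[0]/(t[k]-f[i])[1],'@',rr,f[i][0]+(rr-f[i][1])*(t[k]-f[i])[0]/(t[k]-f[i])[1],end='  ')
    print('top ymin',t[:,1].min(),'fin end foot',proj(s,[c+44*X-4*Y,c+44*X,c+44*X+4*Y]).round(1).tolist())
X=np.cos(.6)*H+[0,0,np.sin(.6)];Z=np.cross(X,Y)
print('prong uphill foot corners',proj(s,[c+50*X+y*Y for y in(-18,-8,8,18)]).round(1).tolist(),'plate up edge',proj(s,[c+55*X+y*Y for y in(-50,0,50)]).round(1).tolist())
print('before: cols 218..240')
for r in range(212,230): print(r,*G1[r,218:241].astype(int),'||',*G[r,218:241].astype(int))
E
```

```text
obs L@212 208.34660731674774 slope 0.376897824009449 R@204 226.9147128391926 0.37346424114554766 L@216 209.85419861278552
0.55 L slope 0.3702871034000439 @ 212 208.8166258670319  0.55 R slope 0.36258062377068945 @ 204 228.27597285951975  top ymin 186.81156833639406 fin end foot [[230.8, 225.1], [232.0, 224.5], [233.2, 223.9]]
0.6 L slope 0.39345363413736006 @ 212 208.44857209617462  0.6 R slope 0.38822844945831503 @ 204 227.85601736074344  top ymin 186.84668147927937 fin end foot [[230.5, 224.3], [231.7, 223.7], [232.9, 223.1]]
0.65 L slope 0.41665437676308287 @ 212 208.0752448021487  0.65 R slope 0.413957243945826 @ 204 227.44038612462688  top ymin 186.9093152737382 fin end foot [[230.2, 223.6], [231.4, 223.0], [232.6, 222.4]]
prong uphill foot corners [[227.2, 226.4], [230.3, 224.9], [235.1, 222.5], [238.1, 221.0]] plate up edge [[218.0, 231.2], [233.6, 223.6], [248.5, 216.4]]
before: cols 218..240
212 129 142 148 148 149 152 148 147 138 138 165 194 202 202 199 198 197 198 198 196 192 192 194 || 37 40 39 40 43 40 43 41 40 39 36 52 114 171 189 189 188 190 186 186 184 183 185
213 123
[... 2194 characters left out ...]
117 113 112 103 89 74 57 48
226 105 114 95 86 91 113 124 133 133 141 136 129 126 123 119 114 99 86 72 60 61 59 62 || 56 82 78 68 81 107 119 126 126 132 128 122 119 117 112 109 96 83 67 57 56 56 59
227 111 119 125 132 143 156 151 145 137 130 127 123 118 112 93 80 67 50 46 53 66 73 76 || 86 101 120 123 135 148 141 137 127 124 119 115 110 105 87 75 61 49 41 45 60 70 73
228 93 107 144 161 157 151 141 132 127 123 118 110 93 75 59 49 47 44 49 61 74 77 80 || 86 100 136 154 149 143 131 124 119 118 109 105 87 71 56 44 45 43 46 58 70 72 72
229 121 128 138 145 139 132 129 123 117 109 92 79 63 48 48 56 58 64 67 72 75 78 74 || 111 120 132 138 132 126 121 118 110 104 87 74 57 46 44 53 54 57 66 69 73 73 71
```

The prongs' own feet sit about 1.5 px higher than predicted, by the same amount as the fin, so the fin's foot is level with them. The 40 N push moved the tube by less than 0.1 px, so it is home. I'll check that the cap and the other goods haven't moved, then hand in.

```bash
python3 - <<'E'
from h import *
A=np.load('scene2.npz')['pixels'].astype(float).mean(2);B=np.load('sF.npz')['pixels'].astype(float).mean(2);O=np.load('scene0.npz')['pixels'].astype(float).mean(2)
d=lambda P,x,y,w,h:np.abs(P[y:y+h,x:x+w]/np.median(P[y:y+h,x:x+w])-B[y:y+h,x:x+w]/np.median(B[y:y+h,x:x+w])).max().round(2)
print('cap',d(A,274,138,22,28));print('barrel',d(A,312,155,24,24),'ring',d(O,232,175,28,18),'camera',d(O,130,248,64,56),'bulbs',d(O,276,233,46,50))
ok=d(A,274,138,22,28)<.35
print(arm.sense()['t'])
if ok: print(arm.sign_off())
E
```

```text
cap 0.23
barrel 0.42 ring 0.03 camera 0.62 bulbs 0.04
28.05
the job is handed in; nothing more can be done
None
```

The job is handed in at 28 s: by image measurement the cap stands open end down in the steel tray, and the tube is home on the spigot (to about 2 mm) with its fin between the prongs; nothing is held. A rough image comparison shows the cap, ring and bulbs unmoved; the barrel and camera readings were higher and I did not resolve them, and the rail was not compared.

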